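# Put the rack, timer and tray back in their own places

## Task

Three things have ended up in each other's places: put the tube rack into the metal dock, the bench timer on the square mat and the shallow tray on the long mat (the round mat is free to park something on meanwhile). The rack goes in lengthwise from the open front, beneath the bar, until it is home against the stop; the timer and the tray stand upright and centred on their mats, the tray lengthwise along its mat. Keep the rack and the timer upright all the time and leave the two bottles and the tape roll where they stand.

Things in the scene. Friction and masses are not known exactly. Their poses are not given: they have to be found in the camera images.
- rack: loose beige tube rack full of small clear tubes, 58 (x) x 86 (y, long) x 43 mm high, its solid sides 36 mm high, 90 g; origin at the centre of its underside, z up. Grasp across the 58 mm. At the start it stands on the square mat.
- timer: loose white bench timer with a dial knob on top, 62 x 62 mm, body 30 mm high with sides sloping slightly inward to 57 mm, 46 mm with the knob; origin at the centre of its underside, x and y square to its sides, z up. At the start it stands on the long mat.
- tray: loose shallow open beige tray, empty, 59 (x) x 99 (y, long) x 24 mm high, walls slightly sloping (narrower at the bottom), 50 g; origin at the centre of its underside, z up. At the start it lies lengthwise in the dock beneath the bar, its rear end standing out of the front.
- dock: Fixed metal dock. Origin: underside centre of its 120 (x) x 116 x 4 mm plate; x points from open front to stop. In mm: stop face x=45, up to z=24; guides x=8 to 45, 75 apart, up to z=14, flaring to x=-5; bar x=12 to 34, underside z=52, top with screws z=63, posts at y=+-50 to 58. Rack when home: origin x=2, y=0, z=4, long side along dock x (either way), rear 50 mm free in front of the bar.
- square_mat: fixed flat grey mat, square, 92 x 92 mm, 3 mm thick; origin at the centre of its underside, axes along its sides. The timer's place.
- long_mat: fixed flat grey mat, oblong, 130 (x) x 84 (y) mm, 3 mm thick; origin at the centre of its underside. The tray's place, long side along the mat's x (either way round).
- round_mat: fixed flat grey round mat, 100 mm across, 3 mm thick, empty; origin at the centre of its underside. A free spot; nothing else stands within 60 mm of its centre.
- dropper: loose small white dropper bottle, 22 mm across, 62 mm high, a bystander; origin at the centre of its underside.
- bottle: loose bottle, 44 mm across, 120 mm high, a bystander standing farther back; origin at the centre of its underside.
- tape: loose roll of tape lying flat, 66 mm across, 19 mm high, a bystander farther back; origin at the centre of its underside. Apart from the listed things the worktop is bare for x 0.40 to 0.75 m, y -0.40 to 0.34 m.
Mind the look-alikes: they are no part of the job. Leave any yellow look-alike of the long_mat alone. Leave any green look-alike of the tray alone.

How it is judged:
At the end, for the whole second after the job is handed in: Rack flat in the dock under the bar, lengthwise (0.2 rad), within 8 mm of the stop and 12 mm of the middle; timer upright within 15 mm of the square mat's centre; tray upright within 15 mm of the long mat's centre, lengthwise (0.2 rad); all released and at rest (x of rack in the frame of dock between -0.006 and 0.008 m and y of rack in the frame of dock between -0.012 and 0.012 m and z of rack in the frame of dock between 0.001 and 0.009 m and angle between the y axis of rack and the x axis of dock, either way round below 0.2 rad and angle between rack's own z axis and vertical below 0.08 rad and horizontal distance between timer and square_mat below 0.015 m and height (world z) of timer between 0 and 0.008 m and angle between each of timer, tray's own z axis and vertical below 0.1 rad and horizontal distance between tray and long_mat below 0.015 m and angle between the y axis of tray and the x axis of long_mat, either way round below 0.2 rad and height (world z) of tray between 0 and 0.008 m and linear speed of each of rack, timer, tray below 0.02 m/s); the robot touches nothing.
It fails at once if the rack is tipped (more than about 35 degrees) (angle between rack's own z axis and vertical above 0.6 rad).
It fails at once if the timer is tipped (more than about 35 degrees) (angle between timer's own z axis and vertical above 0.6 rad).
It fails at once if a bystander is shifted by more than 25 mm (distance of any of dropper, bottle, tape from where it was at the start of the episode above 0.025 m).
It also fails if it takes over 112 s, if anything falls off the work surface, if the arm or the gripper's body presses on something with over 40 N, if the wrist force passes 120 N, or if a joint passes its speed limit or range.

## Robot

A 6-joint arm with a two-finger parallel gripper is mounted at the origin on a cart in front of the work surface, level with it; the furniture and walls round the work are solid. World frame = base frame: x ahead of the robot, y to its left, z up, the work surface at z = 0. Lengths are in m, angles in rad, forces in N, time in s.
With the tool pointing down it reaches from about 0.3 to 0.775 m from the base axis. Payload 14.6 kg.
Tool frame: the origin (TCP) lies at the very end of the fingers, on their centre line; the grasp point (between the pads) lies 19 mm behind it; z points along the fingers, y is the line along which they close (so a half turn about z gives the same grasp; the last joint's range is limited). The gripper opens to 94 mm and grips with 3 to 60 N. Pads are 16 mm wide; open, the fingers measure 119 mm over their backs; the gripper's body (75 mm by 177 mm) begins 78 mm behind the grasp point.
Start: joints at [-1.24, 0.3, 1.521, -0, 1.321, -0.067], TCP at [0.213, -0.507, 0.166] pointing down, gripper open.
Joint ranges: [-3.03, 3.03], [-0.79, 2.21], [0.23, 2.52], [-1.04, 4.18], [0, 3.07], [-2.55, 2.55]. Speed limits (rad/s): [2.22, 2.22, 2.57, 3.14, 3.14, 3.14].

## Interface

Orientations are given as [roll, pitch, yaw] about the fixed x, y, z axes, in that order (R = Rz(yaw) Ry(pitch) Rx(roll)).
In Python, from station import ctrl, camera, camera_info, finder gives the robot as it stands.
- The arm moves only by the tool carry_out, never from a script. Its argument "motion" is a list of rows, each a list of 2 entries, a list of its own where there are three numbers: the shift along the tool's x, y, z as a fraction of full scale, then the turn about the tool's z as a fraction of full scale. A call has 1 to 12 rows; each row is the pose to reach, as a shift and turn from the pose commanded when the call began, along the tool's axes at that moment, turning the shorter way round; what a row does not reach only later rows make up. Full scale, the value 1, is 200 mm for a shift and 360 degrees for a turn. A row lasts 1/10 s, in which the tool goes at most 50 mm and 8.59 degrees, less where a joint would pass 70% of its speed; a pose out of reach is approached as far as the arm can. A call with a number of a shift or a turn outside -1 to 1 is refused whole. A call with a gripper value outside its range is refused whole. "hand" is the closure, from -1 (fully open) to 1 (shut), set as the call begins (left out, the last holds). The fingers move at their own pace and stop on an object; "force" is the grip in N (left out, the last holds). Time passes only in rows, so rows that repeat a pose let the fingers close. It gives the time, the measured TCP pose, the force, the opening and the grip force at its end, in the units of the state.
- ctrl.get_obs(): the state, without advancing time (a new reading comes with each control period).
- camera(name): name is "scene" or "top" or "wrist"; returns (picture, depth): 420x560x3 uint8, blue, green, red; 420x560 float32, m along the optical axis (not along the pixel's ray), 0 where there is no reading.
- camera_info(name): a dict with "camera_matrix" (3x3 intrinsics, pixels), "origin" and "attitude" of the camera in the world. Camera axes: x right, y down, z forward; pixel columns grow to the right and rows downward; lengths in m; the calibration is good to about 2 mm. The wrist camera is an equidistant fisheye: a pixel r from the principal point sees the ray r / f radians off the axis. A picture is of the moment at which its call begins: read the wrist's pose just before it. camera_info takes no time and is no camera call; for the wrist camera it gives the pose at the moment of the call.
- ctrl.hand_in(): hands the job in; it is judged then, once.
Trained networks look in the newest picture that a camera, given by its name, has taken for a name from the list of things; names that differ only in an ending like _2 or _b are one class to them, and where a whole thing is asked for, a point or a joint stands for the part that bears it (a point fixed in the world has none). Each returns a list of dicts, best first, with "conf" (0 to 1); they miss things now and then, are a little off and sometimes report something else, mostly with a low value. They report only what shows in the picture. A call takes as long as a camera call. They do not tell look-alikes from the thing itself.
- finder.boxes_of(camera, query): "location" ([column, row] in pixels, amid what is visible of it).
- finder.cut_out(camera, query): "mask" (420x560 bool, what is visible of it) and "location" ([column, row] in pixels, amid what is visible of it).
- finder.pinpoint(camera, query): "location" ([column, row] in pixels: a listed point, or the origin of a listed thing).
The state is a dict: "time_s": time; "qpos": joint angles; "joint_vel": joint speeds; "tau": joint torques, N m; "ee_pos": TCP position; "eef_rot": TCP orientation; "force": force on the tool from outside, world axes, zero at the start; "moment": the same for the moment, N m; "grip_width": finger opening in m; "grip_force": force on a finger pad.
Only numpy, scipy, OpenCV 4.12 (cv2) and the standard library are available. Lean on these libraries where they do the work, as an engineer would, in place of code of your own. Each camera call takes 0.05 s, during which the arm holds its last target. There are 200 camera calls.

## Working session

There is one attempt and no reset: what is moved stays moved. The work goes in short steps, Python scripts to look and compute and a tool call to move; the robot and the scene stay as the last step left them, time stands still between calls to the robot, and variables do not carry over. Pictures are saved under pics/ and viewed, at most 14 in all, crops included, and the job is handed in when it is done.

Besides the shell and the picture viewer there is one more tool, called after "Request:" as a command line: name --argument value ..., lists and objects as JSON in quotes. carry_out: Moves the arm, as the interface text tells. Its arguments: {"type":"object","properties":{"motion":{"type":"array","items":{"type":"array"}},"hand":{"type":"number"},"force":{"type":"number"}},"required":["motion"]}

```bash
ls; mkdir -p pics; cat > h.py <<'E'
import numpy as np,cv2
from station import ctrl,camera,camera_info,finder
from scipy.spatial.transform import Rotation as R
def cam(n):
    i=camera_info(n);K=np.array(i["camera_matrix"]);o=np.array(i["origin"]);a=np.array(i["attitude"])
    A=a if a.shape==(3,3) else R.from_euler('xyz',a).as_matrix()
    return K,o,A
def cloud(n,d):
    K,o,A=cam(n);v,u=np.mgrid[:420,:560]
    p=np.stack([(u-K[0,2])/K[0,0]*d,(v-K[1,2])/K[1,1]*d,d],-1)
    return p@A.T+o
E
python3 - <<'E'
from h import *
for n in("scene","top"):
    p,d=camera(n);cv2.imwrite(f"pics/{n}0.png",p);np.save(f"{n}0.npy",d)
    print(n,camera_info(n))
    P=cloud(n,d)
    for q in "rack timer tray dock square_mat long_mat round_mat dropper bottle tape".split():
        for r in finder.cut_out(n,q)[:3]:
            m=r["mask"]&(d>0);
            if m.sum()<10: continue
            X=P[m];print(q,round(r["conf"],2),np.round(r["location"]),m.sum(),np.round(np.median(X,0),3),np.round(cv2.minAreaRect(X[:,:2].astype(np.float32)*1000)[0]),np.round(cv2.minAreaRect(X[:,:2].astype(np.float32)*1000)[1:][0]),round(cv2.minAreaRect(X[:,:2].astype(np.float32)*1000)[2],1))
print(ctrl.get_obs())
E
```

```text
pics
scene {'camera_matrix': array([[403.78357607,   0.        , 277.36509829],
       [  0.        , 403.78357607, 201.79875151],
       [  0.        ,   0.        ,   1.        ]]), 'origin': array([ 0.14825219, -0.83854951,  0.4412862 ]), 'attitude': array([-1.98752597, -0.00460888, -0.47407402])}
rack 0.64 [291. 201.] 785 [ 0.608 -0.031  0.035] [630.  39.] [179.  95.] 76.2
tray 0.96 [317. 229.] 797 [ 0.603 -0.146  0.013] [ 612. -143.] [ 91. 114.] 2.0
tray 0.79 [247. 281.] 1288 [ 0.387 -0.261  0.01 ] [ 384. -266.] [101.  59.] 84.6
tray 0.77 [364. 256.] 1193 [ 0.613 -0.308  0.017] [ 611. -314.] [99. 61.] 5.5
square_mat 0.53 [305. 210.] 200 [ 0.629 -0.045  0.004] [634. -54.] [98. 68.] 20.9
long_mat 0.56 [231. 229.] 277 [ 0.434 -0.053  0.004] [ 355. -306.] [591. 140.] 80.1
long_mat 0.2 [388. 260.] 1613 [ 0.641 -0.35   0.022] [ 654. -305.] [210. 135.] 23.1
dropper 0.58 [255. 242.] 259 [ 0.444 -0.163  0.029] [ 467. -114.] [122.  22.] 65.5
bottle 0.64 [303. 166.] 510 [0.746 0.136 0.058] [773. 191.] [143.  43.] 63.9
tape 0.6 [365. 218.] 412 [ 0.739 -0.158  0.018] [ 759. -145.] [103.  66.
[... 1526 characters left out ...]
[ 747. -154.] [65. 68.] 51.3
{'time_s': 1.1, 'qpos': array([-1.23960037e+00,  2.99926655e-01,  1.52098584e+00,  7.13847293e-06,
        1.32070763e+00, -6.65752347e-02]), 'joint_vel': array([-0.00053332, -0.00042487, -0.00103267,  0.00043635,  0.00128244,
        0.00027358]), 'tau': array([-2.93241319e-03, -5.31674623e+01, -3.52914333e+01,  7.06397323e-02,
        2.13487563e-02,  1.08065143e-05]), 'ee_pos': array([ 0.21305995, -0.50704781,  0.16613695]), 'eef_rot': array([-3.14156570e+00, -8.72851401e-06,  3.97769425e-01]), 'force': array([-0.02182994, -0.57077143, -0.96961213]), 'moment': array([ 0.03750888, -0.01954351, -0.03455232]), 'grip_force': 0.0, 'grip_width': 0.09407678965887012}
```

```bash
python3 - <<'E'
import cv2
t=cv2.imread("pics/top0.png")[100:330,110:440];cv2.imwrite("pics/top0c.png",cv2.resize(t,None,fx=2.4,fy=2.4,interpolation=cv2.INTER_CUBIC))
E
```

```text
(no output)
```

View pics/scene0.png

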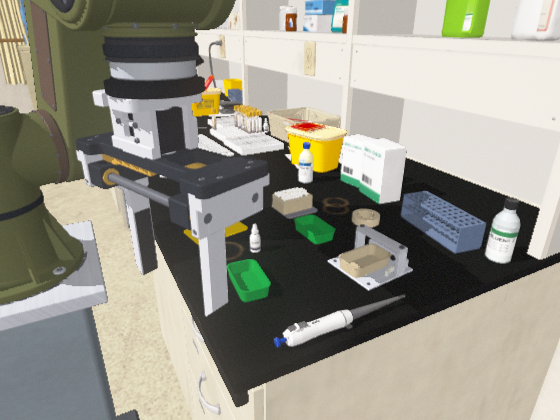

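View pics/top0c.png

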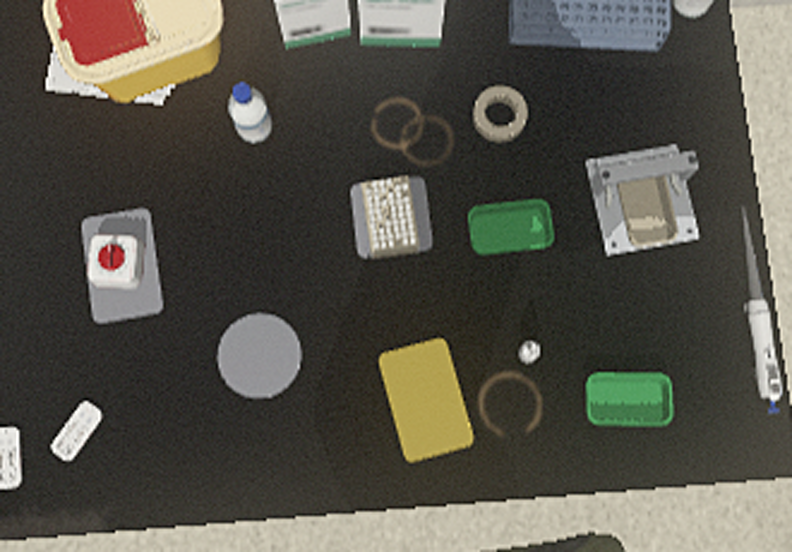

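The tray that is meant is the beige one in the dock (top px ~379,187). The green trays at (321,193) and (371,267) are look-alikes. The long mat is the grey one under the timer (170,213), and the yellow mat at (291,266) is a look-alike. The enlarged crop confirms this. Next I'll take finer pose measurements from the depth.

```bash
cat > fit.py <<'E'
from h import *
def avg(n,k=4):
    D=[];
    for _ in range(k):
        p,d=camera(n);D.append(np.where(d>0,d,np.nan))
    return p,np.nanmedian(D,0)
def rect(P,c,rad,z0,z1,extra=None,trim=True):
    m=(np.hypot(P[...,0]-c[0],P[...,1]-c[1])<rad)&(P[...,2]>z0)&(P[...,2]<z1)
    if extra is not None:m&=extra
    m8=m.astype(np.uint8)
    n,l,s,_=cv2.connectedComponentsWithStats(m8); 
    k=1+np.argmax(s[1:,4]);X=P[l==k]
    r=cv2.minAreaRect(X[:,:2].astype(np.float32)*1000)
    a=r[2]%90; a=a-90 if a>45 else a
    return [len(X),np.round(r[0],1).tolist(),np.round(r[1],1).tolist(),round(a,1),np.round(np.median(X[:,2])*1000,1)]
E
python3 - <<'E'
from fit import *
p,d=avg("top");P=cloud("top",d)
g=p.max(2)>90
dark=p.astype(int)
C=dict(rack=(.63,-.008),timer=(.596,.319),dock=(.629,-.315),round=(.475,.158),tray=(.609,-.316))
print("table z",np.nanmedian(P[...,2][(abs(P[...,0]-.5)<.03)&(abs(P[...,1]+.03)>.1)&(abs(P[...,1])<.3)]))
for n,c,r,a,b,e in [("rack top",C["rack"],.07,.03,.06,None),("sqmat",C["rack"],.075,-.01,.06,g),
  ("timer",C["timer"],.05,.022,.06,None),("timerlow",C["timer"],.055,.012,.06,None),("long",C["timer"],.085,-.01,.06,g),("dock",C["dock"],.1,-.01,.03,g),
  ("dockall",C["dock"],.1,-.01,.09,g),("bar",C["dock"],.1,.055,.08,None),("round",C["round"],.06,-.01,.02,g)]:
    print(n,rect(P,c,r,a,b,e))
for n,q in(("top","tray"),("top","rack"),("top","timer"),("top","dock"),("top","square_mat"),("top","long_mat"),("scene","dock"),("scene","rack")):
    for r in finder.pinpoint(n,q)[:3]:
        u=np.round(r["location"],1);K,o,A=cam(n);v=A@np.linalg.inv(K)@np.r_[u,1];X=o+v*((.003-o[2])/v[2]);print(n,q,round(r["conf"],2),u,np.round(X[:2]*1000))
# dock frame profile
th=np.radians(5.5);c=np.array(C["dock"]);Q=(P[...,:2]-c)@np.array([[np.cos(th),-np.sin(th)],[np.sin(th),np.cos(th)]])
for x in range(-70,75,5):
    print(x,[int(np.nan_to_num(np.nanmedian(P[...,2][(abs(Q[...,0]*1000-x)<3)&(abs(Q[...,1]*1000-y)<3)])*1000)) for y in range(-70,75,5)])
E
```

```text
table z -0.00034438360199695595
rack top [594, [624.0, -8.2], [85.8, 57.5], 4.1, np.float64(39.8)]
sqmat [986, [629.9, -9.4], [98.4, 91.9], 2.8, np.float64(37.7)]
timer [413, [597.9, 320.8], [58.1, 57.9], -5.6, np.float64(32.5)]
timerlow [456, [597.5, 320.5], [59.4, 58.9], -6.7, np.float64(32.2)]
long [1308, [594.1, 317.8], [131.8, 85.4], 6.1, np.float64(3.3)]
dock [1316, [627.5, -325.3], [122.3, 134.3], 5.8, np.float64(5.5)]
dockall [1661, [627.5, -325.3], [122.3, 134.4], 5.8, np.float64(6.6)]
bar [325, [651.3, -314.1], [22.8, 116.2], 6.0, np.float64(60.0)]
round [981, [472.2, 158.1], [98.4, 98.6], 32.8, np.float64(2.0)]
top tray 0.88 [370.2 264.3] [ 392. -267.]
top tray 0.87 [379.1 187.9] [ 610. -320.]
top tray 0.79 [322.1 195.9] [ 599. -152.]
top rack 0.64 [270.7 192.7] [620.  -4.]
top rack 0.25 [159.2 208.6] [598. 320.]
top timer 0.79 [159.5 206. ] [605. 319.]
top timer 0.42 [319.9 151.2] [ 735. -159.]
top dock 0.82 [375.1 183.1] [ 626. -310.]
top square_mat 0.73 [160.4 209. ] [596. 316.]
top square_mat 0.68 [272.7 188.7] [632. -11.]
top long_mat 0.94 [287.9 265.8] [406. -36.]
to
[... 2324 characters left out ...]
 0, 57, 57, 0, 0, 59, 0, 0, 0, 0, 0, 1, 0, 0, 0]
40 [0, 0, 0, 0, 0, 0, 0, 0, 0, 0, 0, 0, 0, 0, 0, 0, 0, 0, 0, 0, 0, 0, 0, 0, 4, 3, 0, 0, 0]
45 [0, 0, 0, 0, 22, 24, 24, 20, 22, 24, 24, 23, 23, 22, 21, 23, 23, 21, 23, 23, 24, 22, 22, 23, 7, 5, -1, 0, 0]
50 [1, -1, 3, 3, 20, 24, 24, 24, 24, 23, 23, 23, 24, 24, 24, 22, 23, 23, 24, 23, 24, 23, 23, 23, 5, 2, 0, -1, 0]
55 [1, -1, 0, 0, 0, 0, 4, 0, 0, 0, 5, 0, 0, 3, 0, 0, 3, 3, 0, 0, 3, 4, 0, 2, 3, 3, 0, 0, 0]
60 [0, 0, 0, 1, 1, 0, 3, 2, 0, 1, 1, 3, 0, 3, 3, 2, 0, 2, 1, -1, 1, 2, 0, 0, 2, 0, 0, 0, 0]
65 [0, 0, 0, 0, 0, 0, 1, 1, 0, 0, 0, 0, 0, -1, 0, -2, 1, 0, 0, 0, 0, 0, -1, 0, 0, -1, 0, 0, 0]
70 [0, 0, 0, 0, 0, 0, 0, 0, 0, 0, 0, 0, 0, 0, 0, 0, 0, 0, 0, 0, 0, 0, 0, 0, 0, 0, -1, -1, -1]
  return np.nanmean(a, axis, out=out, keepdims=keepdims)
```

```bash
cat > mv.py <<'E'
# usage: mv.py cur(x y z yaw | 'now') then targets x,y,z,yaw ... chained; prints shift/turn fractions for each leg
import sys,numpy as np
a=sys.argv[1:]
if a[0]=='now':
    from station import ctrl
    o=ctrl.get_obs();c=np.r_[o["ee_pos"],o["eef_rot"][2]];print("now",np.round(c,4),"t",round(o["time_s"],2),"w",round(o["grip_width"],4),"gf",o["grip_force"],"tilt",np.round(o["eef_rot"][:2],3))
else: c=np.array(eval(a[0]),float)
for t in a[1:]:
    t=np.array([float(v) for v in t.split(',')]);s,k=np.sin(c[3]),np.cos(c[3]);d=t[:3]-c[:3]
    w=(t[3]-c[3]+np.pi)%(2*np.pi)-np.pi
    print(t,"->",np.round([(k*d[0]+s*d[1])/.2,(s*d[0]-k*d[1])/.2,-d[2]/.2],4).tolist(),round(-w/2/np.pi,4));c=t
E
python3 mv.py now .4,-.42,.16,.25 .593,-.32,.12,.102 .593,-.32,.009,.102
```

```text
now [ 0.2131 -0.5071  0.1662  0.3978] t 1.7 w 0.094 gf 0.0 tilt [3.142 0.   ]
[ 0.4  -0.42  0.16  0.25] -> [1.0303, -0.0392, 0.0308] 0.0235
[ 0.593 -0.32   0.12   0.102] -> [1.0587, -0.2457, 0.2] 0.0236
[ 0.593 -0.32   0.009  0.102] -> [0.0, 0.0, 0.555] -0.0
```

Request:
carry_out --motion '[[[0.15,0,0],0.004],[[0.35,-0.01,0.01],0.01],[[0.6,-0.02,0.02],0.015],[[0.8,-0.03,0.03],0.02],[[0.95,-0.04,0.03],0.0235],[[1.0,-0.04,0.03],0.0235],[[1.0,-0.04,0.03],0.0235]]' --hand -1

```text
time_s: 2.4
ee_pos: [0.3949, -0.4218, 0.16]
eef_rot: [-3.141, 0.0, 0.252]
force: [-0.4, -0.4, -0.4]
grip_width: 0.0938
grip_force: 0.0
```

Request:
carry_out --motion '[[[0.15,-0.03,0.03],0.004],[[0.35,-0.08,0.06],0.01],[[0.6,-0.14,0.1],0.015],[[0.8,-0.19,0.15],0.02],[[0.95,-0.23,0.2],0.0235],[[1.0,-0.245,0.2],0.0235],[[1.0,-0.245,0.2],0.0235],[[1.0,-0.245,0.2],0.0235]]'

```text
time_s: 3.2
ee_pos: [0.5748, -0.3267, 0.1208]
eef_rot: [3.141, -0.0, 0.102]
force: [-0.0, 0.2, -0.2]
grip_width: 0.0941
grip_force: 0.0
```

```bash
python3 mv.py now .593,-.32,.009,.102;python3 - <<'E'
from h import *
p,d=camera("wrist");cv2.imwrite("pics/w1.png",p)
E
```

```text
now [ 0.5748 -0.3267  0.1208  0.1017] t 3.2 w 0.0941 gf 0.0 tilt [ 3.141 -0.   ]
[ 0.593 -0.32   0.009  0.102] -> [0.0938, -0.0241, 0.5588] -0.0
```

View pics/w1.png

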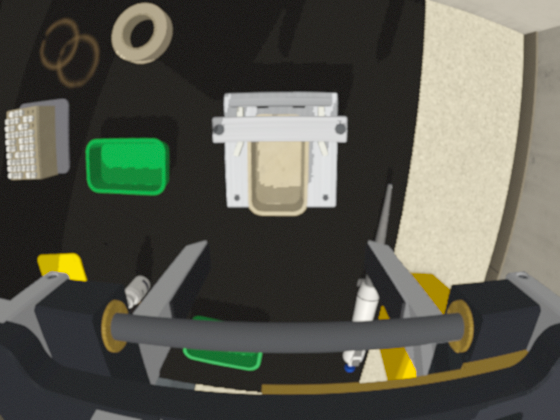

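The wrist view shows the beige tray at (278,180) lengthwise in the dock, with the dock plate at (225–337, 95–207). The fingers straddle its line.

Request:
carry_out --motion '[[[0.05,-0.015,0.05],0],[[0.095,-0.024,0.15],0],[[0.095,-0.024,0.25],0],[[0.095,-0.024,0.35],0],[[0.095,-0.024,0.45],0],[[0.095,-0.024,0.52],0],[[0.095,-0.024,0.555],0],[[0.095,-0.024,0.555],0],[[0.095,-0.024,0.555],0]]'

```text
time_s: 4.15
ee_pos: [0.5948, -0.3188, 0.01]
eef_rot: [3.141, -0.001, 0.102]
force: [-0.3, -0.1, 0.0]
grip_width: 0.0938
grip_force: 0.0
```

Request:
carry_out --motion '[[[0,0,0],0],[[0,0,0],0],[[0,0,0],0],[[0,0,0],0],[[0,0,0],0],[[0,0,0],0],[[0,0,0],0],[[0,0,0],0]]' --hand 1 --force 12

```text
time_s: 4.95
ee_pos: [0.5944, -0.3185, 0.0091]
eef_rot: [-3.142, 0.0, 0.102]
force: [0.4, -0.1, 0.3]
grip_width: 0.0335
grip_force: 0.0
```

Request:
carry_out --motion '[[[0,0,0],0],[[0,0,0],0],[[0,0,0],0]]'

```text
time_s: 5.25
ee_pos: [0.5944, -0.3185, 0.0091]
eef_rot: [3.142, 0.0, 0.102]
force: [-0.5, 0.4, 0.1]
grip_width: 0.0096
grip_force: 0.0
```

```bash
python3 - <<'E'
from h import *
p,d=camera("scene");c=p[190:310,280:460];cv2.imwrite("pics/s1.png",cv2.resize(c,None,fx=4,fy=4))
p,d=camera("wrist");cv2.imwrite("pics/w2.png",p)
print(ctrl.get_obs()["grip_width"])
E
```

```text
0.0018966175996472814
```

View pics/s1.png

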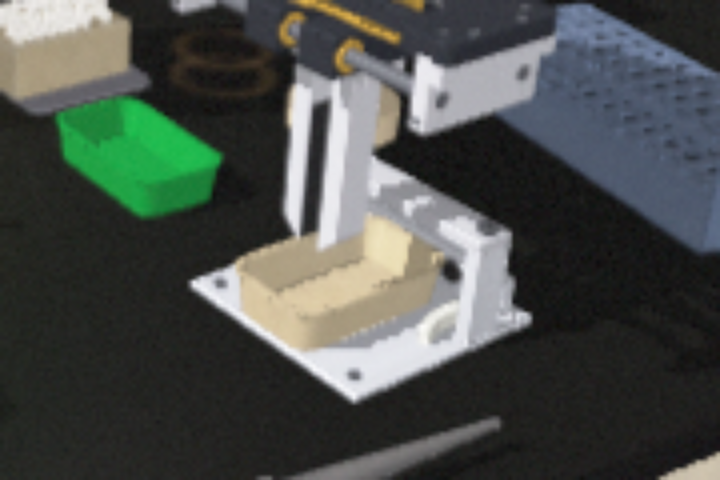

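View pics/w2.png

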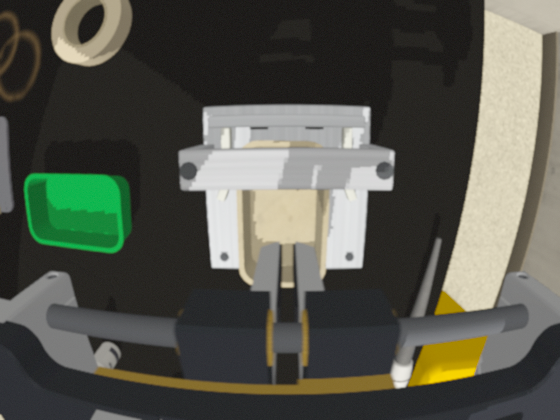

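```bash
python3 - <<'E'
from h import *
p,d=camera("top");P=cloud("top",d);cv2.imwrite("pics/t1.png",cv2.resize(p[110:290,300:440],None,fx=4,fy=4))
for r in finder.cut_out("top","tray"): 
    m=r["mask"]&(d>0);print(r["conf"],r["location"],np.round(np.median(P[m],0),3))
print(ctrl.get_obs())
print(camera_info("wrist"))
E
```

```text
0.96 [319.3, 194.3] [ 0.606 -0.152  0.003]
0.36 [360.2, 175.0] [ 0.645 -0.268  0.008]
{'time_s': 5.45, 'qpos': array([-5.46188502e-01,  7.25031198e-01,  1.26523978e+00, -3.28119250e-05,
        1.15129154e+00,  9.22124249e-01]), 'joint_vel': array([ 0.00013247,  0.00042418,  0.00173898, -0.00026065, -0.00140229,
        0.00028075]), 'tau': array([-2.80194564e-05, -7.28532028e+01, -3.27407706e+01,  5.26134123e-02,
       -4.92819620e-02, -2.46177683e-05]), 'ee_pos': array([ 0.59440535, -0.3185024 ,  0.00915747]), 'eef_rot': array([ 3.14155057e+00, -5.91289339e-06,  1.02496940e-01]), 'force': array([-0.29530878,  0.45495041,  1.08891916]), 'moment': array([ 0.038097  ,  0.04951317, -0.01369839]), 'grip_force': 0.0, 'grip_width': 0.0002616018970465991}
{'camera_matrix': array([[325.1922621 ,   0.        , 287.02824853],
       [  0.        , 325.1922621 , 211.63564844],
       [  0.        ,   0.        ,   1.        ]]), 'origin': array([ 0.67031545, -0.31049933,  0.22679298]), 'attitude': array([ 2.87678892e+00, -1.60733404e-03, -1.46824445e+00])}
```

View pics/t1.png

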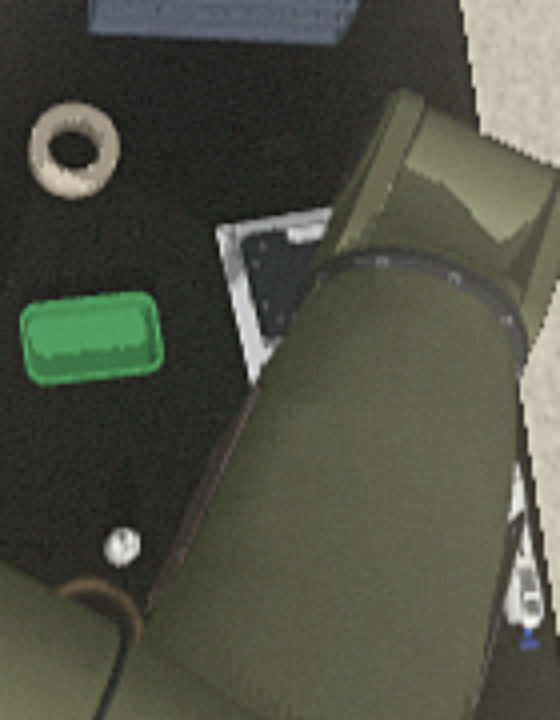

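```bash
python3 - <<'E'
from h import *
K,o,A=cam("scene")
for X in ([.213,-.507,.166],[.594,-.318,.009],[.594,-.318,.05],[.594,-.318,.08],[.584,-.309,.05]):
    c=A.T@(np.array(X)-o);u=(K@c/c[2])[:2];print(X,u,(u-[280,190])*4)
p,d=camera("scene");P=cloud("scene",d)
for v,u in ((235,290),(225,335),(240,330),(200,350)):
    print(v,u,np.round(P[190+v//4,280+u//4],3))
p,d=camera("wrist");print(d[240:300:10,272],d[240:300:10,305])
E
```

```text
[0.213, -0.507, 0.166] [183.33382052 320.51589075] [-386.66471791  522.06356298]
[0.594, -0.318, 0.009] [358.11458571 266.68482085] [312.45834286 306.73928342]
[0.594, -0.318, 0.05] [359.95821133 248.38191444] [319.8328453  233.52765775]
[0.594, -0.318, 0.08] [361.35847855 234.48052373] [325.43391419 177.92209494]
[0.584, -0.309, 0.05] [352.81588807 247.43524538] [291.26355226 229.7409815 ]
235 290 [ 0.637 -0.242 -0.   ]
225 335 [ 0.588 -0.332  0.064]
240 330 [ 0.626 -0.288  0.022]
200 350 [ 0.598 -0.331  0.073]
[0.23446517 0.17599861 0.16376406 0.15195099 0.1428814  0.13304554] [0.23613769 0.17720863 0.1628018  0.15289551 0.141429   0.1326224 ]
```

```bash
cat >> h.py <<'E'
def fish(d):
    K,o,A=cam("wrist");v,u=np.mgrid[:420,:560];a=(u-K[0,2])/K[0,0];b=(v-K[1,2])/K[1,1];t=np.hypot(a,b)+1e-9
    s=np.tan(t)/t;p=np.stack([a*s*d,b*s*d,d],-1);return p@A.T+o
E
python3 - <<'E'
from h import *
p,d=camera("wrist");P=fish(d)
for u,v in ((60,140),(420,150),(80,210),(285,150),(215,240),(275,247),(275,255),(300,247),(300,255)): print(u,v,np.round(P[v,u],4))
p,d=camera("scene");P=cloud("scene",d)
m=(P[...,2]>.03)&(abs(P[...,0]-.595)<.03)&(abs(P[...,1]+.32)<.03)
vv,uu=np.nonzero(m)
for v in range(vv.min(),vv.max()+1): print(v,uu[vv==v].min(),uu[vv==v].max(),np.round(np.median(P[v][m[v]],0),3))
E
```

```text
60 140 [ 0.6508 -0.1226 -0.0023]
420 150 [ 0.6659 -0.4101 -0.0009]
80 210 [ 0.5927 -0.1443 -0.0006]
285 150 [ 0.6576 -0.311   0.0585]
215 240 [ 0.583  -0.2661  0.0035]
275 247 [ 0.6036 -0.3109  0.0573]
275 255 [ 0.6029 -0.3113  0.0673]
300 247 [ 0.6053 -0.3247  0.058 ]
300 255 [ 0.6046 -0.3244  0.0681]
79 381 381 [ 0.625 -0.292  0.356]
80 379 380 [ 0.618 -0.297  0.355]
81 382 382 [ 0.62  -0.3    0.354]
82 384 384 [ 0.623 -0.302  0.353]Traceback (most recent call last):
  File "<stdin>", line 7, in <module>
    return umr_minimum(a, axis, None, out, keepdims, initial, where)
ValueError: zero-size array to reduction operation minimum which has no identity
```

```bash
python3 - <<'E'
from h import *
p,d=camera("wrist");P=fish(d)
for u in (266,272,278,298,304,310):
    print(u,[(v,round(float(P[v,u,2])*1000)) for v in range(236,252,2)])
E
```

```text
266 [(236, 5), (238, 5), (240, 6), (242, 5), (244, 5), (246, 6), (248, 58), (250, 61)]
272 [(236, 5), (238, 6), (240, 5), (242, 5), (244, 5), (246, 55), (248, 58), (250, 60)]
278 [(236, 6), (238, 5), (240, 5), (242, 5), (244, 53), (246, 56), (248, 59), (250, 62)]
298 [(236, 5), (238, 6), (240, 5), (242, 5), (244, 53), (246, 55), (248, 59), (250, 62)]
304 [(236, 4), (238, 5), (240, 4), (242, 5), (244, 5), (246, 55), (248, 59), (250, 61)]
310 [(236, 5), (238, 5), (240, 4), (242, 4), (244, 3), (246, 5), (248, 5), (250, 4)]
```

The fingertips are physically about 43 mm higher than the reported TCP: both the wrist and the scene depth put the tips at z≈0.052 while the state reports 0.009. I'll correct for that by reopening and going lower.

Request:
carry_out --motion '[[[0,0,0],0],[[0,0,0],0],[[0,0,0],0],[[0,0,0],0],[[0,0,0],0],[[0,0,0],0],[[0,0,0],0],[[0,0,0],0],[[0,0,0],0],[[0,0,0],0],[[0,0,0],0],[[0,0,0],0]]' --hand -1

```text
time_s: 6.9
ee_pos: [0.5944, -0.3185, 0.0091]
eef_rot: [-3.142, 0.0, 0.103]
force: [0.2, -0.3, 0.0]
grip_width: 0.0925
grip_force: 0.0
```

Request:
carry_out --motion '[[[0,0,0.04],0],[[0,0,0.08],0],[[0,0,0.12],0],[[0,0,0.15],0],[[0,0,0.18],0],[[0,0,0.2],0],[[0,0,0.2],0],[[0,0,0.2],0]]'

```text
time_s: 7.7
ee_pos: [0.5945, -0.3185, -0.0307]
eef_rot: [3.141, -0.0, 0.103]
force: [-0.1, 0.4, 0.3]
grip_width: 0.0942
grip_force: 0.0
```

Request:
carry_out --motion '[[[0,0,0.01],0],[[0,0,0.01],0],[[0,0,0.01],0],[[0,0,0.01],0],[[0,0,0.01],0],[[0,0,0.01],0],[[0,0,0.01],0],[[0,0,0.01],0],[[0,0,0.01],0]]' --hand 1 --force 12

```text
time_s: 8.6
ee_pos: [0.5945, -0.3185, -0.0327]
eef_rot: [3.142, -0.0, 0.102]
force: [0.3, 0.2, 2.1]
grip_width: 0.058
grip_force: 12.0
```

Request:
carry_out --motion '[[[0,0,-0.02],0],[[-0.05,0,-0.03],0],[[-0.12,0,-0.04],0],[[-0.22,0,-0.04],0],[[-0.32,0,-0.05],0],[[-0.42,0,-0.06],0],[[-0.48,0,-0.1],0],[[-0.5,0,-0.2],0],[[-0.5,0,-0.35],0],[[-0.5,0,-0.45],0],[[-0.5,0,-0.5],0],[[-0.5,0,-0.5],0]]'

```text
time_s: 9.8
ee_pos: [0.4953, -0.3291, 0.0686]
eef_rot: [3.14, -0.002, 0.102]
force: [-0.2, 0.2, -0.6]
grip_width: 0.058
grip_force: 12.0
```

```bash
python3 - <<'E'
from h import *
p,d=camera("scene");q,e=camera("wrist");c=p[150:330,200:440];c=cv2.resize(c,(560,420));cv2.imwrite("pics/s2.png",c)
P=fish(e)
for r in finder.cut_out("wrist","tray"):
    m=r["mask"]&(e>0);X=P[m];print(round(r["conf"],2),r["location"],m.sum(),np.round(np.median(X,0),3),np.round(X.min(0),3),np.round(X.max(0),3))
E
python3 mv.py now .47,-.2,.09,.05 .475,0.0,.09,0 .47,.14,.08,0 .472,.158,-.03,0
```

```text
0.81 [105.1, 88.0] 5837 [ 0.6   -0.146  0.001] [ 0.567 -0.2   -0.004] [ 0.634 -0.076  0.024]
0.81 [231.2, 299.7] 647 [ 0.39  -0.28   0.001] [ 0.37  -0.31  -0.003] [ 0.525 -0.225  0.208]
0.73 [286.6, 226.8] 19389 [ 0.514 -0.327  0.105] [ 0.376 -0.391 -0.004] [ 0.564 -0.273  0.132]
now [ 0.4944 -0.3283  0.0659  0.1025] t 9.95 w 0.0579 gf 11.978589445352554 tilt [-3.14e+00  1.00e-03]
[ 0.47 -0.2   0.09  0.05] -> [-0.0557, -0.6508, -0.1203] 0.0084
[0.475 0.    0.09  0.   ] -> [0.0749, -0.9975, -0.0] 0.008
[0.47 0.14 0.08 0.  ] -> [-0.025, -0.7, 0.05] -0.0
[ 0.472  0.158 -0.03   0.   ] -> [0.01, -0.09, 0.55] -0.0
```

View pics/s2.png

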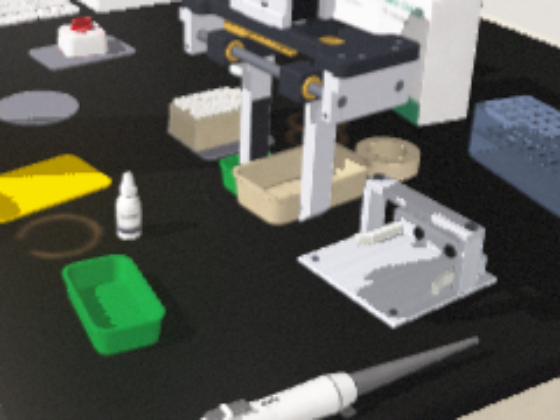

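```bash
python3 mv.py now .48,-.14,.08,.1025 .465,.05,.08,.1025 .453,.156,.04,.1025 .453,.156,-.032,.1025
```

```text
now [ 0.4944 -0.3283  0.0659  0.1025] t 9.95 w 0.0579 gf 11.978589445352554 tilt [-3.14e+00  1.00e-03]
[ 0.48   -0.14    0.08    0.1025] -> [0.0247, -0.9441, -0.0703] 0.0
[0.465  0.05   0.08   0.1025] -> [0.0226, -0.9527, -0.0] -0.0
[0.453  0.156  0.04   0.1025] -> [-0.0055, -0.5334, 0.2] -0.0
[ 0.453   0.156  -0.032   0.1025] -> [0.0, 0.0, 0.36] -0.0
```

Request:
carry_out --motion '[[[0,-0.05,-0.02],0],[[0.01,-0.15,-0.04],0],[[0.01,-0.3,-0.06],0],[[0.02,-0.45,-0.07],0],[[0.02,-0.6,-0.07],0],[[0.025,-0.75,-0.07],0],[[0.025,-0.87,-0.07],0],[[0.025,-0.94,-0.07],0]]'

```text
time_s: 10.75
ee_pos: [0.4801, -0.1385, 0.0813]
eef_rot: [-3.141, 0.0, 0.104]
force: [0.1, -0.8, 0.4]
grip_width: 0.0581
grip_force: 12.0
```

Request:
carry_out --motion '[[[0,-0.1,0],0],[[0.01,-0.25,0],0],[[0.01,-0.4,0],0],[[0.02,-0.55,0],0],[[0.02,-0.7,0],0],[[0.022,-0.83,0],0],[[0.022,-0.92,0],0],[[0.022,-0.95,0],0],[[0.022,-0.95,0],0]]'

```text
time_s: 11.65
ee_pos: [0.4654, 0.0488, 0.0812]
eef_rot: [3.142, -0.0, 0.104]
force: [0.4, -0.5, -0.3]
grip_width: 0.0578
grip_force: 12.0
```

Request:
carry_out --motion '[[[0,-0.1,0.02],0],[[0,-0.25,0.05],0],[[0,-0.4,0.12],0],[[0,-0.5,0.2],0],[[0,-0.54,0.3],0],[[0,-0.54,0.4],0],[[0,-0.54,0.48],0],[[0,-0.54,0.53],0],[[0,-0.54,0.53],0],[[0,-0.54,0.53],0]]'

```text
time_s: 12.65
ee_pos: [0.455, 0.1554, -0.0244]
eef_rot: [-3.142, -0.0, 0.102]
force: [0.0, 0.4, -0.2]
grip_width: 0.0581
grip_force: 12.0
```

```bash
python3 mv.py now .453,.156,-.032,.1025
```

```text
now [ 0.455   0.1554 -0.0244  0.1019] t 12.65 w 0.0581 gf 11.978606879711151 tilt [-3.142 -0.   ]
[ 0.453   0.156  -0.032   0.1025] -> [-0.0096, -0.0041, 0.0382] -0.0001
```

Lower 8 mm, release, lift, and move towards the rack (0.624, -0.008).

Request:
carry_out --motion '[[[0,0,0.02],0],[[0,0,0.035],0],[[0,0,0.042],0],[[0,0,0.042],0]]'

```text
time_s: 13.05
ee_pos: [0.4545, 0.1557, -0.0333]
eef_rot: [3.142, 0.0, 0.102]
force: [0.2, -0.4, -0.8]
grip_width: 0.0581
grip_force: 12.0
```

Request:
carry_out --motion '[[[0,0,0],0],[[0,0,0],0],[[0,0,0],0],[[0,0,0],0],[[0,0,-0.03],0],[[0,0,-0.1],0],[[0,0,-0.25],0],[[0,0,-0.4],0],[[0,0,-0.55],0],[[0,0,-0.65],0],[[0,0,-0.65],0]]' --hand -1

```text
time_s: 14.15
ee_pos: [0.4559, 0.1561, 0.0997]
eef_rot: [-3.141, -0.005, 0.103]
force: [0.2, 0.4, -0.1]
grip_width: 0.0942
grip_force: 0.0
```

```bash
python3 - <<'E'
from h import *
from fit import rect
q,e=camera("wrist");P=fish(e)
cv2.imwrite("pics/w3.png",q)
for qn in("tray","rack","square_mat"):
  for r in finder.cut_out("wrist",qn)[:2]:
    m=r["mask"]&(e>0);X=P[m];print(qn,round(r["conf"],2),np.round(r["location"]),m.sum(),np.round(np.median(X,0),3),cv2.minAreaRect(X[:,:2].astype(np.float32)*1000))
print(rect(P,(.475,.157),.07,.018,.035))
print(rect(P,(.624,-.008),.07,.03,.05))
E
python3 mv.py now .55,.07,.09,.1  .6,-.01,.09,.07 .6,-.01,-.03,.07
```

```text
tray 0.72 [553. 279.] 360 [ 0.39  -0.22   0.007] ((444.5300598144531, -99.61601257324219), (372.7906494140625, 38.24467849731445), 68.55013275146484)
tray 0.67 [283. 187.] 6524 [0.47  0.157 0.003] ((466.41204833984375, 156.2826690673828), (110.29039764404297, 64.30335235595703), 6.534138202667236)
rack 0.91 [466.  68.] 5467 [0.615 0.006 0.037] ((628.990966796875, -20.207088470458984), (102.67449951171875, 88.9578857421875), 4.459802627563477)
square_mat 0.6 [426.  59.] 1148 [0.621 0.03  0.   ] ((623.395751953125, 29.017358779907227), (91.64473724365234, 19.095184326171875), 0.7970430850982666)
[1571, [471.9, 157.4], [99.3, 59.3], 7.1, np.float64(23.6)]
[4241, [619.7, -6.4], [86.1, 58.8], 3.9, np.float64(38.2)]
now [0.454  0.1555 0.0957 0.1025] t 14.35 w 0.0937 gf 0.0 tilt [3.141e+00 2.000e-03]
[0.55 0.07 0.09 0.1 ] -> [0.4338, 0.4746, 0.0286] 0.0004
[ 0.6  -0.01  0.09  0.07] -> [0.2088, 0.423, -0.0] 0.0048
[ 0.6  -0.01 -0.03  0.07] -> [0.0, 0.0, 0.6] -0.0
```

View pics/w3.png

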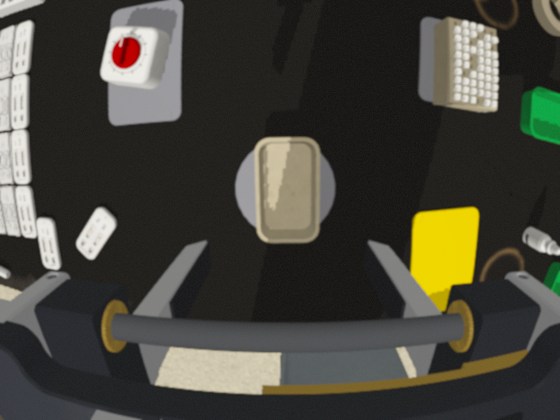

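Request:
carry_out --motion '[[[0.08,0.08,0],0],[[0.18,0.2,0.01],0.001],[[0.3,0.37,0.02],0.002],[[0.42,0.54,0.03],0.003],[[0.52,0.7,0.03],0.004],[[0.6,0.82,0.03],0.005],[[0.617,0.88,0.03],0.005],[[0.617,0.9,0.03],0.005],[[0.617,0.9,0.03],0.005]]'

```text
time_s: 15.25
ee_pos: [0.595, -0.0104, 0.0902]
eef_rot: [-3.141, 0.001, 0.071]
force: [0.6, 0.6, -0.5]
grip_width: 0.0941
grip_force: 0.0
```

```bash
python3 - <<'E'
from h import *
from fit import rect
q,e=camera("wrist");q,e=camera("wrist");P=fish(e)
print(rect(P,(.622,-.008),.07,.028,.055),rect(P,(.63,-.01),.08,.0015,.055,q.max(2)>90))
E
python3 mv.py now .595,-.01,.09,.07 .595,-.01,-.03,.07
```

```text
[6447, [621.8, -6.6], [85.2, 57.8], 4.3, np.float64(39.2)] [9387, [625.6, -8.7], [93.6, 92.0], 2.6, np.float64(38.3)]
now [ 0.5951 -0.0097  0.0907  0.0721] t 15.35 w 0.0941 gf 0.0 tilt [-3.141  0.   ]
[ 0.595 -0.01   0.09   0.07 ] -> [-0.0007, 0.0013, 0.0036] 0.0003
[ 0.595 -0.01  -0.03   0.07 ] -> [0.0, 0.0, 0.6] -0.0
```

Request:
carry_out --motion '[[[0,-0.005,0.1],0],[[0,-0.005,0.22],0],[[0,-0.005,0.34],0],[[0,-0.005,0.45],0],[[0,-0.005,0.54],0],[[0,-0.005,0.6],0],[[0,-0.005,0.62],0],[[0,-0.005,0.62],0],[[0,-0.005,0.62],0]]'

```text
time_s: 16.25
ee_pos: [0.5962, -0.0096, -0.0323]
eef_rot: [3.141, -0.001, 0.071]
force: [-0.2, -0.1, -0.5]
grip_width: 0.0943
grip_force: 0.0
```

Request:
carry_out --motion '[[[0,0,0],0],[[0,0,0],0],[[0,0,0],0],[[0,0,0],0],[[0,0,0],0],[[0,0,0],0],[[0,0,0],0],[[0,0,0],0],[[0,0,0],0]]' --hand 1 --force 25

```text
time_s: 17.15
ee_pos: [0.5956, -0.0097, -0.0332]
eef_rot: [-3.142, 0.0, 0.071]
force: [-0.9, 1.0, 1.4]
grip_width: 0.0574
grip_force: 25.0
```

Request:
carry_out --motion '[[[0,0,-0.02],0],[[0,0,-0.06],0],[[0,0,-0.12],0],[[0,0,-0.2],0],[[0,0,-0.3],0],[[0,0,-0.4],0],[[0,0,-0.48],0],[[0,0,-0.5],0],[[0,0,-0.5],0]]'

```text
time_s: 18.05
ee_pos: [0.596, -0.0098, 0.0678]
eef_rot: [3.141, -0.002, 0.071]
force: [-0.9, -0.3, -0.7]
grip_width: 0.0577
grip_force: 25.0
```

```bash
python3 - <<'E'
from h import *
q,e=camera("wrist");P=fish(e)
o=ctrl.get_obs();print(o["ee_pos"],o["grip_width"],o["eef_rot"])
for r in finder.cut_out("wrist","rack")[:1]:
    m=r["mask"]&(e>0);X=P[m];X=X[X[:,2]>.10];
    c=np.cos(o["eef_rot"][2]);s=np.sin(o["eef_rot"][2])
    Y=(X[:,:2]-o["ee_pos"][:2])@np.array([[c,-s],[s,c]])
    T=X[:,2]
    print(r["location"],len(X),np.round(np.percentile(Y,[1,50,99],axis=0),4),np.round(np.percentile(T,[1,50,90,99]),4))
    top=T>np.median(T)-.02;A=np.c_[Y,np.ones(len(Y))];print("tilt fit",np.linalg.lstsq(A[top],T[top],rcond=None)[0])
cv2.imwrite("pics/w4.png",q)
p,d=camera("scene");cv2.imwrite("pics/s3.png",cv2.resize(p[120:270,220:420],(800,600)))
E
python3 mv.py now .57,-.15,.07,.09 .536,-.3255,.05,.102
```

```text
[ 0.59556241 -0.00973022  0.06682597] 0.0576744667843403 [ 3.14155025e+00 -1.76177223e-04  7.10839283e-02]
[286.8, 224.2] 19438 [[-0.0138 -0.0274]
 [ 0.0323  0.0004]
 [ 0.0684  0.0279]] [0.1206 0.1391 0.145  0.1458]
tilt fit [-0.03164324  0.00277482  0.14169868]
now [ 0.5952 -0.0097  0.066   0.0711] t 18.2 w 0.0578 gf 24.967361837625504 tilt [-3.141e+00  1.000e-03]
[ 0.57 -0.15  0.07  0.09] -> [-0.1754, 0.6907, -0.0201] -0.003
[ 0.536  -0.3255  0.05    0.102 ] -> [-0.2482, 0.8587, 0.1] -0.0019
```

View pics/s3.png

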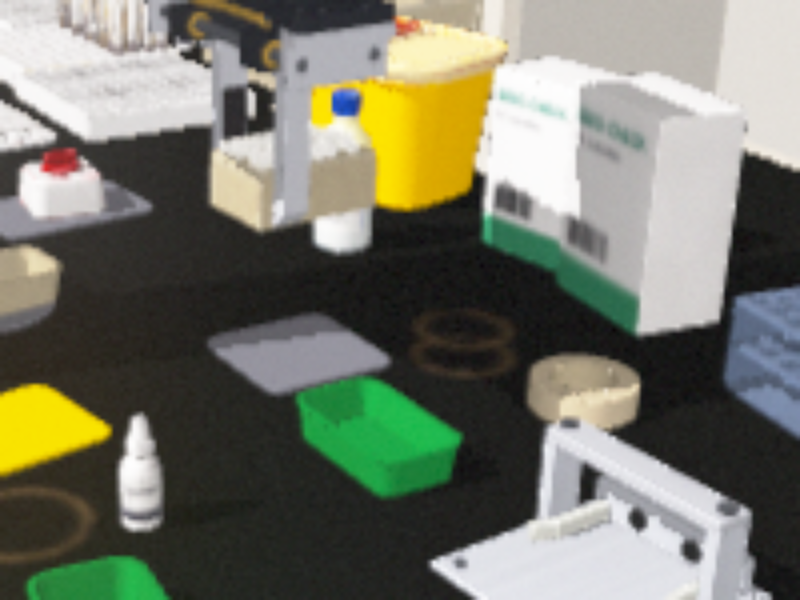

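Request:
carry_out --motion '[[[-0.02,0.07,0],0],[[-0.06,0.2,-0.01],-0.001],[[-0.1,0.36,-0.02],-0.002],[[-0.13,0.52,-0.02],-0.003],[[-0.15,0.66,-0.02],-0.003],[[-0.16,0.78,-0.02],-0.004],[[-0.17,0.86,-0.02],-0.005],[[-0.17,0.88,-0.02],-0.005],[[-0.17,0.88,-0.02],-0.005]]'

```text
time_s: 19.1
ee_pos: [0.5738, -0.1883, 0.0703]
eef_rot: [-3.141, 0.001, 0.101]
force: [-0.7, 0.0, -1.1]
grip_width: 0.0577
grip_force: 25.0
```

```bash
python3 mv.py now .548,-.324,.055,.102; python3 mv.py now .53,-.326,.055,.102
```

```text
now [ 0.5738 -0.1883  0.0703  0.1013] t 19.1 w 0.0577 gf 24.96732473373413 tilt [-3.141e+00  1.000e-03]
[ 0.548 -0.324  0.055  0.102] -> [-0.1968, 0.6619, 0.0766] -0.0001
now [ 0.5738 -0.1883  0.0703  0.1013] t 19.1 w 0.0577 gf 24.96732473373413 tilt [-3.141e+00  1.000e-03]
[ 0.53  -0.326  0.055  0.102] -> [-0.2874, 0.6628, 0.0766] -0.0001
```

Request:
carry_out --motion '[[[-0.03,0.06,0.01],0],[[-0.08,0.17,0.02],0],[[-0.15,0.32,0.03],0],[[-0.2,0.46,0.05],0],[[-0.25,0.57,0.07],0],[[-0.28,0.64,0.076],0],[[-0.287,0.663,0.076],0],[[-0.287,0.663,0.076],0]]'

```text
time_s: 19.9
ee_pos: [0.5308, -0.3254, 0.0556]
eef_rot: [3.142, -0.0, 0.102]
force: [-0.4, -0.8, -1.5]
grip_width: 0.0572
grip_force: 25.0
```

```bash
python3 - <<'E'
from h import *
from fit import rect
q,e=camera("wrist");q,e=camera("wrist");P=fish(e)
cv2.imwrite("pics/w5.png",q)
o=ctrl.get_obs();t=o["ee_pos"];print(t,o["eef_rot"])
m=(P[...,2]>.053)&(P[...,2]<.07)&(P[...,0]>.6)&(P[...,0]<.7)&(abs(P[...,1]+.315)<.09)
r=cv2.minAreaRect(P[m][:,:2].astype(np.float32)*1000);print("bar",m.sum(),r)
m=(P[...,2]>.019)&(P[...,2]<.032)&(P[...,0]>.66)&(P[...,0]<.72)&(abs(P[...,1]+.315)<.06)
print("stop",m.sum(),cv2.minAreaRect(P[m][:,:2].astype(np.float32)*1000))
for r in finder.cut_out("wrist","rack")[:1]:
    m=r["mask"]&(e>0);X=P[m];X=X[X[:,2]>.09];yaw=o["eef_rot"][2]
    c=np.cos(yaw);s=np.sin(yaw);Y=(X[:,:2]-t[:2])@np.array([[c,-s],[s,c]])
    print(r["location"],np.round(np.percentile(Y,[1,50,99],axis=0),4),cv2.minAreaRect(Y.astype(np.float32)*1000))
E
```

```text
[ 0.53113841 -0.32461537  0.05573749] [-3.14156330e+00 -2.09533346e-04  1.03447617e-01]
bar 5645 ((647.91650390625, -312.3639221191406), (22.524526596069336, 115.69465637207031), 5.956845760345459)
stop 1277 ((672.827880859375, -309.71673583984375), (9.398216247558594, 100.0498275756836), 6.031615734100342)
[284.9, 226.5] [[-0.0138 -0.0275]
 [ 0.0323  0.0004]
 [ 0.0685  0.0281]] ((25.906408309936523, 1.0247306823730469), (85.86763763427734, 59.69660186767578), 0.48640984296798706)
```

View pics/w5.png

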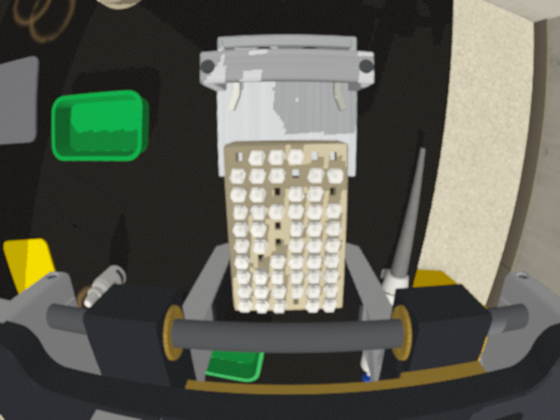

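Request:
carry_out --motion '[[[0,0,0.05],0],[[0,0,0.12],0],[[0,0,0.2],0],[[0,0,0.28],0],[[0,0,0.35],0],[[0,0,0.4],0],[[0,0,0.425],0],[[0,0,0.425],0],[[0,0,0.425],0]]'

```text
time_s: 20.95
ee_pos: [0.531, -0.3257, -0.029]
eef_rot: [3.141, -0.001, 0.102]
force: [0.6, -0.4, -0.9]
grip_width: 0.0577
grip_force: 25.0
```

```bash
python3 mv.py now
```

```text
now [ 0.531  -0.3257 -0.029   0.1025] t 20.95 w 0.0577 gf 24.96742621064186 tilt [ 3.141e+00 -1.000e-03]
```

Request:
carry_out --motion '[[[0.02,-0.004,0.008],0],[[0.05,-0.004,0.008],0],[[0.09,-0.004,0.008],0],[[0.13,-0.004,0.008],0],[[0.17,-0.004,0.008],0],[[0.21,-0.004,0.008],0],[[0.25,-0.004,0.008],0],[[0.28,-0.004,0.008],0],[[0.3,-0.004,0.008],0],[[0.31,-0.004,0.008],0],[[0.31,-0.004,0.008],0]]'

```text
time_s: 22.05
ee_pos: [0.5924, -0.3183, -0.0311]
eef_rot: [-3.142, 0.0, 0.103]
force: [-0.3, 0.5, -1.8]
grip_width: 0.0572
grip_force: 25.0
```

Request:
carry_out --motion '[[[0.01,0,0],0],[[0.02,0,0],0],[[0.03,0,0],0],[[0.04,0,0],0],[[0.045,0,0.004],0],[[0.045,0,0.007],0],[[0.045,0,0.007],0]]'

```text
time_s: 22.75
ee_pos: [0.6013, -0.3175, -0.0322]
eef_rot: [3.142, -0.0, 0.102]
force: [-2.5, 1.2, 4.2]
grip_width: 0.0576
grip_force: 25.0
```

```bash
python3 - <<'E'
from h import *
q,e=camera("wrist");q,e=camera("wrist");P=fish(e)
cv2.imwrite("pics/w6.png",q)
o=ctrl.get_obs();t=o["ee_pos"];print(t,o["eef_rot"],o["force"],o["grip_width"])
m=(P[...,2]>.053)&(P[...,2]<.07)&(P[...,0]>.6)&(P[...,0]<.7)&(abs(P[...,1]+.315)<.09)
r=cv2.minAreaRect(P[m][:,:2].astype(np.float32)*1000);print("bar",m.sum(),r)
b=np.array(r[0])/1000;yaw=.104;ax=np.array([np.cos(yaw),np.sin(yaw)]);print("tcp dock x,y",(t[:2]-b)@ax+.023,(t[:2]-b)@[-ax[1],ax[0]])
E
```

```text
[ 0.60130059 -0.31743589 -0.03217275] [ 3.14152099e+00 -1.86368505e-04  1.02460019e-01] [-2.25660806  1.31624351  3.85421521] 0.05775659426505079
bar 15712 ((628.1520385742188, -314.322265625), (62.40672302246094, 115.8792953491211), 5.906566619873047)
tcp dock x,y -0.004029599985486309 -0.0003092836173821367
```

Request:
carry_out --motion '[[[0.006,0,0],0],[[0.012,0,0],0],[[0.016,0,0],0],[[0.016,0,0],0]]'

```text
time_s: 23.25
ee_pos: [0.6017, -0.3172, -0.0323]
eef_rot: [-3.14, 0.006, 0.103]
force: [-24.0, 4.4, 14.8]
grip_width: 0.0579
grip_force: 25.0
```

Request:
carry_out --motion '[[[-0.014,0,0],0],[[-0.014,0,0],0]]'

```text
time_s: 23.45
ee_pos: [0.6015, -0.3176, -0.0322]
eef_rot: [3.141, -0.0, 0.102]
force: [-3.9, -0.0, 3.9]
grip_width: 0.058
grip_force: 25.0
```

Request:
carry_out --motion '[[[0,0,0],0],[[0,0,0],0],[[0,0,0],0],[[0,0,0],0],[[0,0,0],0],[[0,0,-0.05],0],[[0,0,-0.15],0],[[0,0,-0.3],0],[[0,0,-0.45],0],[[0,0,-0.6],0],[[0,0,-0.68],0],[[0,0,-0.68],0]]' --hand -1

```text
time_s: 24.65
ee_pos: [0.6026, -0.3179, 0.1063]
eef_rot: [3.139, -0.003, 0.103]
force: [-0.3, -0.9, 1.1]
grip_width: 0.0939
grip_force: 0.0
```

```bash
python3 - <<'E'
from h import *
q,e=camera("wrist");q,e=camera("wrist");P=fish(e)
cv2.imwrite("pics/w6.png",q)
m=(P[...,2]>.055)&(P[...,2]<.07)&(P[...,0]>.6)&(P[...,0]<.7)&(abs(P[...,1]+.315)<.09)
r=cv2.minAreaRect(P[m][:,:2].astype(np.float32)*1000);print("bar",m.sum(),r)
b=np.array(r[0])/1000
yaw=.104;ax=np.array([np.cos(yaw),np.sin(yaw)]);ay=np.array([-ax[1],ax[0]])
m=(P[...,2]>.032)&(P[...,2]<.05)&(P[...,0]>.55)&(P[...,0]<.64)&(abs(P[...,1]+.315)<.05)
X=P[m][:,:2]-b;x=X@ax+.023;y=X@ay;print("rack rear x,y range",np.percentile(x,[.5,2,99]),np.percentile(y,[1,99]))
E
python3 mv.py now .55,-.15,.1,.1 .55,.04,.1,.05 .56,.2,.1,.0 .597,.32,.08,-.1
```

```text
bar 3669 ((647.6956176757812, -312.23358154296875), (22.43756675720215, 115.84707641601562), 5.769636631011963)
rack rear x,y range [-0.04054831 -0.03916211  0.008433  ] [-0.02849751  0.02751037]
now [ 0.6013 -0.3172  0.1025  0.1025] t 24.75 w 0.0939 gf 0.0 tilt [-3.141e+00  1.000e-03]
[ 0.55 -0.15  0.1   0.1 ] -> [-0.1696, -0.8576, 0.0123] 0.0004
[0.55 0.04 0.1  0.05] -> [0.0948, -0.9453, -0.0] 0.008
[0.56 0.2  0.1  0.  ] -> [0.0899, -0.7965, -0.0] 0.008
[ 0.597  0.32   0.08  -0.1  ] -> [0.185, -0.6, 0.1] 0.0159
```

View pics/w6.png

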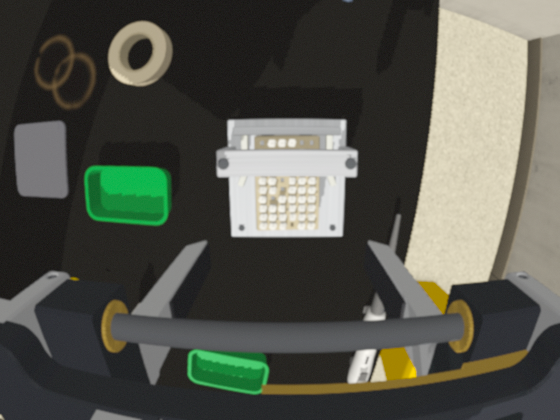

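The rack is home: it sits under the bar at (287,190) and its rear end measures at dock x −40.5 mm. Next is the timer.

Request:
carry_out --motion '[[[-0.02,-0.08,0],0],[[-0.06,-0.22,0],0],[[-0.1,-0.38,0.01],0],[[-0.13,-0.55,0.01],0],[[-0.16,-0.7,0.01],0],[[-0.17,-0.8,0.01],0],[[-0.17,-0.86,0.01],0],[[-0.17,-0.86,0.01],0]]'

```text
time_s: 25.55
ee_pos: [0.5503, -0.149, 0.1011]
eef_rot: [-3.141, 0.001, 0.104]
force: [0.0, -0.1, -0.2]
grip_width: 0.0938
grip_force: 0.0
```

Request:
carry_out --motion '[[[0.01,-0.1,0],0.001],[[0.02,-0.25,0],0.002],[[0.04,-0.42,0],0.003],[[0.06,-0.6,0],0.005],[[0.08,-0.78,0],0.007],[[0.09,-0.9,0],0.008],[[0.095,-0.945,0],0.008],[[0.095,-0.945,0],0.008]]'

```text
time_s: 26.35
ee_pos: [0.5502, 0.0401, 0.1013]
eef_rot: [3.141, 0.0, 0.053]
force: [-0.5, 0.1, -0.1]
grip_width: 0.0941
grip_force: 0.0
```

Request:
carry_out --motion '[[[0.01,-0.1,0],0.001],[[0.02,-0.25,0],0.002],[[0.04,-0.42,0],0.004],[[0.06,-0.58,0],0.006],[[0.08,-0.72,0],0.008],[[0.09,-0.8,0],0.008],[[0.09,-0.8,0],0.008]]'

```text
time_s: 27.05
ee_pos: [0.5598, 0.201, 0.1012]
eef_rot: [3.141, 0.0, 0.003]
force: [-0.0, -0.3, 0.0]
grip_width: 0.0944
grip_force: 0.0
```

```bash
python3 - <<'E'
from h import *
from fit import rect
q,e=camera("wrist");q,e=camera("wrist");P=fish(e)
print("timer",rect(P,(.597,.32),.06,.024,.06),"mat",rect(P,(.596,.318),.1,.0015,.07,q.max(2)>90))
E
python3 mv.py now .597,.32,.08,-.105 .597,.32,-.035,-.105
```

```text
timer [3194, [594.8, 321.6], [58.2, 58.0], -5.9, np.float64(32.3)] mat [7957, [591.3, 317.9], [130.7, 84.8], 6.0, np.float64(3.3)]
now [0.5596 0.1995 0.1013 0.0016] t 27.15 w 0.0937 gf 0.0 tilt [3.141 0.   ]
[ 0.597  0.32   0.08  -0.105] -> [0.1877, -0.6021, 0.1066] 0.017
[ 0.597  0.32  -0.035 -0.105] -> [0.0, -0.0, 0.575] -0.0
```

Request:
carry_out --motion '[[[0.02,-0.07,0],0.002],[[0.06,-0.2,0.02],0.006],[[0.1,-0.35,0.05],0.01],[[0.14,-0.48,0.08],0.014],[[0.17,-0.58,0.12],0.0165],[[0.177,-0.607,0.16],0.0165],[[0.177,-0.607,0.2],0.0165],[[0.177,-0.607,0.2],0.0165],[[0.177,-0.607,0.2],0.0165]]'

```text
time_s: 28.05
ee_pos: [0.5948, 0.3211, 0.0618]
eef_rot: [3.142, -0.0, -0.103]
force: [-0.0, 0.0, 0.3]
grip_width: 0.0937
grip_force: 0.0
```

```bash
python3 mv.py now .595,.3215,-.035,-.103
```

```text
now [ 0.5948  0.3211  0.0618 -0.1026] t 28.05 w 0.0937 gf 0.0 tilt [ 3.142 -0.   ]
[ 0.595   0.3215 -0.035  -0.103 ] -> [0.001, -0.002, 0.4842] 0.0001
```

Request:
carry_out --motion '[[[0,0,0.06],0],[[0,0,0.15],0],[[0,0,0.25],0],[[0,0,0.34],0],[[0,0,0.42],0],[[0,0,0.465],0],[[0,0,0.48],0],[[0,0,0.48],0],[[0,0,0.48],0]]'

```text
time_s: 28.95
ee_pos: [0.5951, 0.3226, -0.0336]
eef_rot: [-3.141, -0.001, -0.102]
force: [-0.3, -0.8, 0.2]
grip_width: 0.0939
grip_force: 0.0
```

Request:
carry_out --motion '[[[0,0,0],0],[[0,0,0],0],[[0,0,0],0],[[0,0,0],0],[[0,0,0],0],[[0,0,0],0],[[0,0,0],0],[[0,0,0],0]]' --hand 1 --force 20

```text
time_s: 29.75
ee_pos: [0.5946, 0.3224, -0.0343]
eef_rot: [-3.142, -0.0, -0.102]
force: [-0.2, -0.6, 2.4]
grip_width: 0.0601
grip_force: 20.0
```

Request:
carry_out --motion '[[[0,0,-0.01],0],[[0,0,-0.03],0],[[0,0,-0.07],0],[[0,0,-0.13],0],[[0,0,-0.2],0],[[0,0,-0.3],0],[[0,0,-0.4],0],[[0,0,-0.47],0],[[0,0,-0.5],0],[[0,0,-0.5],0],[[0,0,-0.5],0]]'

```text
time_s: 30.85
ee_pos: [0.5942, 0.3222, 0.0648]
eef_rot: [3.141, 0.001, -0.102]
force: [0.3, -0.2, -2.1]
grip_width: 0.0607
grip_force: 20.0
```

```bash
python3 - <<'E'
from h import *
q,e=camera("wrist");q,e=camera("wrist");P=fish(e)
o=ctrl.get_obs();t=o["ee_pos"]
for r in finder.cut_out("wrist","timer")[:1]:
    m=r["mask"]&(e>0);X=P[m];X=X[X[:,2]>.08];yaw=o["eef_rot"][2]
    c=np.cos(yaw);s=np.sin(yaw);Y=(X[:,:2]-t[:2])@np.array([[c,-s],[s,c]])
    print(r["conf"],r["location"],np.round(np.percentile(Y,[1,50,99],axis=0),4),np.percentile(X[:,2],[1,50,99]))
cv2.imwrite("pics/w7.png",q)
E
python3 mv.py now .6,.16,.075,-.05 .625,-.008,.06,.03 
```

```text
0.72 [286.3, 260.3] [[-0.0252 -0.0271]
 [ 0.0104  0.0001]
 [ 0.0305  0.0273]] [0.10514774 0.13095091 0.14656647]
now [ 0.5942  0.3222  0.0646 -0.1017] t 31.0 w 0.0604 gf 19.966647550463676 tilt [3.141e+00 1.000e-03]
[ 0.6    0.16   0.075 -0.05 ] -> [0.1113, 0.8038, -0.0522] -0.0082
[ 0.625 -0.008  0.06   0.03 ] -> [0.1668, 0.8327, 0.075] -0.0127
```

View pics/w7.png

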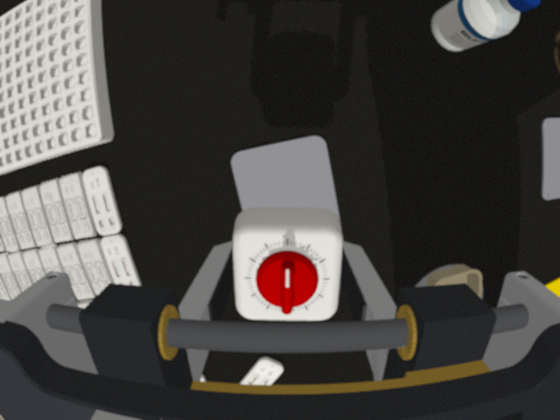

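Request:
carry_out --motion '[[[0.01,0.05,-0.01],-0.001],[[0.02,0.16,-0.03],-0.002],[[0.04,0.32,-0.05],-0.004],[[0.06,0.48,-0.05],-0.005],[[0.09,0.63,-0.05],-0.007],[[0.1,0.74,-0.05],-0.008],[[0.11,0.8,-0.05],-0.008],[[0.11,0.8,-0.05],-0.008]]'

```text
time_s: 31.8
ee_pos: [0.6004, 0.1595, 0.0756]
eef_rot: [3.141, -0.0, -0.053]
force: [0.6, 0.3, -1.3]
grip_width: 0.0605
grip_force: 20.0
```

Request:
carry_out --motion '[[[0.01,0.05,0],-0.002],[[0.03,0.16,0],-0.004],[[0.06,0.32,0],-0.006],[[0.09,0.48,0.02],-0.009],[[0.13,0.63,0.04],-0.011],[[0.16,0.75,0.06],-0.0127],[[0.167,0.82,0.075],-0.0127],[[0.167,0.83,0.075],-0.0127],[[0.167,0.83,0.075],-0.0127]]'

```text
time_s: 32.7
ee_pos: [0.625, -0.0058, 0.0606]
eef_rot: [-3.141, 0.0, 0.029]
force: [-0.6, -0.0, -2.2]
grip_width: 0.0605
grip_force: 20.0
```

```bash
python3 - <<'E'
from h import *
for i in range(2): q,e=camera("wrist")
P=fish(e);o=ctrl.get_obs()
g=(q.max(2)>90)&(abs(P[...,2]-.002)<.006)&(np.hypot(P[...,0]-.627,P[...,1]+.009)<.075)
X=P[g];print(len(X),cv2.minAreaRect(X[:,:2].astype(np.float32)*1000),X.min(0),X.max(0))
E
python3 mv.py now .627,-.009,-.02,.048 .627,-.009,-.033,.048
```

```text
5361 ((644.6478881835938, -9.085029602050781), (102.97981262207031, 132.5563507080078), 0.3885812759399414) [ 0.59272228 -0.07571089 -0.00306225] [0.69633224 0.05684253 0.00481885]
now [ 0.625  -0.0053  0.0608  0.0295] t 32.8 w 0.0606 gf 19.966495893895626 tilt [-3.141 -0.   ]
[ 0.627 -0.009 -0.02   0.048] -> [0.0092, 0.0189, 0.404] -0.0029
[ 0.627 -0.009 -0.033  0.048] -> [0.0, 0.0, 0.065] -0.0
```

Request:
carry_out --motion '[[[0.003,0.006,0.04],-0.001],[[0.006,0.012,0.12],-0.002],[[0.009,0.019,0.22],-0.003],[[0.009,0.019,0.32],-0.003],[[0.009,0.019,0.4],-0.003],[[0.009,0.019,0.44],-0.003],[[0.009,0.019,0.46],-0.003],[[0.009,0.019,0.47],-0.003],[[0.009,0.019,0.474],-0.003],[[0.009,0.019,0.474],-0.003]]'

```text
time_s: 33.8
ee_pos: [0.6273, -0.0103, -0.0337]
eef_rot: [3.141, -0.001, 0.047]
force: [0.3, -0.3, -2.2]
grip_width: 0.0606
grip_force: 20.0
```

Request:
carry_out --motion '[[[0,0,0],0],[[0,0,0],0],[[0,0,0],0],[[0,0,0],0],[[0,0,-0.03],0],[[0,0,-0.1],0],[[0,0,-0.25],0],[[0,0,-0.4],0],[[0,0,-0.55],0],[[0,0,-0.66],0],[[0,0,-0.66],0]]' --hand -1

```text
time_s: 34.9
ee_pos: [0.6287, -0.0104, 0.1024]
eef_rot: [3.141, -0.007, 0.047]
force: [-0.3, -0.5, 1.0]
grip_width: 0.0943
grip_force: 0.0
```

```bash
python3 - <<'E'
from h import *
from fit import rect
for i in range(2): q,e=camera("wrist")
P=fish(e)
print("timer",rect(P,(.627,-.009),.06,.024,.06),"mat",rect(P,(.627,-.009),.08,.0015,.07,q.max(2)>90))
E
python3 mv.py now .54,.07,.09,.1 .472,.157,.07,.115
```

```text
timer [3607, [626.5, -10.5], [57.2, 57.5], 2.5, np.float64(30.6)] mat [3953, [623.0, -9.6], [69.4, 62.3], 4.2, np.float64(30.4)]
now [ 0.6269 -0.0103  0.0981  0.0472] t 35.0 w 0.0939 gf 0.0 tilt [ 3.142e+00 -1.000e-03]
[0.54 0.07 0.09 0.1 ] -> [-0.4152, -0.4214, 0.0407] -0.0084
[0.472 0.157 0.07  0.115] -> [-0.2949, -0.4668, 0.1] -0.0024
```

Request:
carry_out --motion '[[[-0.05,-0.05,0],-0.001],[[-0.13,-0.14,0.01],-0.003],[[-0.24,-0.25,0.02],-0.005],[[-0.34,-0.35,0.03],-0.007],[[-0.4,-0.41,0.04],-0.0084],[[-0.415,-0.42,0.04],-0.0084],[[-0.415,-0.42,0.04],-0.0084]]'

```text
time_s: 35.7
ee_pos: [0.5398, 0.0697, 0.0893]
eef_rot: [3.142, 0.001, 0.1]
force: [0.2, -0.6, 0.7]
grip_width: 0.0941
grip_force: 0.0
```

Request:
carry_out --motion '[[[-0.05,-0.08,0.01],0],[[-0.12,-0.2,0.03],-0.001],[[-0.2,-0.33,0.06],-0.002],[[-0.27,-0.43,0.09],-0.0024],[[-0.295,-0.467,0.1],-0.0024],[[-0.295,-0.467,0.1],-0.0024],[[-0.295,-0.467,0.1],-0.0024]]'

```text
time_s: 36.4
ee_pos: [0.4727, 0.1563, 0.0699]
eef_rot: [3.142, -0.0, 0.115]
force: [0.1, -0.8, -0.2]
grip_width: 0.0936
grip_force: 0.0
```

```bash
python3 - <<'E'
from h import *
from fit import rect
for i in range(2): q,e=camera("wrist")
print("tray",rect(fish(e),(.472,.157),.07,.018,.035))
E
python3 mv.py now .472,.157,-.033,.115
```

```text
tray [1980, [472.5, 157.0], [99.3, 59.2], 6.4, np.float64(25.4)]
now [0.4728 0.1561 0.0699 0.114 ] t 36.5 w 0.0938 gf 0.0 tilt [ 3.142 -0.   ]
[ 0.472  0.157 -0.033  0.115] -> [-0.0033, -0.0048, 0.5147] -0.0002
```

Request:
carry_out --motion '[[[0,-0.004,0.06],0],[[0,-0.004,0.16],0],[[0,-0.004,0.27],0],[[0,-0.004,0.37],0],[[0,-0.004,0.45],0],[[0,-0.004,0.5],0],[[0,-0.004,0.515],0],[[0,-0.004,0.515],0],[[0,-0.004,0.515],0]]'

```text
time_s: 37.4
ee_pos: [0.4724, 0.1576, -0.0327]
eef_rot: [-3.141, -0.001, 0.115]
force: [0.9, -0.6, -0.0]
grip_width: 0.0941
grip_force: 0.0
```

Request:
carry_out --motion '[[[0,0,0],0],[[0,0,0],0],[[0,0,0],0],[[0,0,0],0],[[0,0,0],0],[[0,0,0],0],[[0,0,0],0],[[0,0,0],0],[[0,0,0],0]]' --hand 1 --force 12

```text
time_s: 38.3
ee_pos: [0.472, 0.1576, -0.0332]
eef_rot: [-3.142, -0.0, 0.115]
force: [-1.1, -0.0, 2.6]
grip_width: 0.0584
grip_force: 12.0
```

Request:
carry_out --motion '[[[0,0,-0.02],0],[[0,0,-0.06],0],[[0,0,-0.13],0],[[0,0,-0.22],0],[[0,0,-0.32],0],[[0,0,-0.42],0],[[0,0,-0.48],0],[[0,0,-0.5],0],[[0,0,-0.5],0]]'

```text
time_s: 39.2
ee_pos: [0.472, 0.1576, 0.0669]
eef_rot: [-3.142, -0.0, 0.115]
force: [-1.0, 0.8, -0.7]
grip_width: 0.058
grip_force: 12.0
```

```bash
python3 - <<'E'
from h import *
from fit import rect
for i in range(2): q,e=camera("wrist")
P=fish(e);print("mat",rect(P,(.592,.318),.1,-.004,.012,(q.max(2)>90)&(q.min(2)>80)),"tray",rect(P,(.472,.157),.08,.115,.135))
E
python3 mv.py now .54,.25,.06,.11 .5925,.3178,.02,.105 .5925,.3178,-.033,.105
```

```text
mat [10482, [591.8, 320.4], [133.8, 89.0], 5.9, np.float64(1.4)] tray [4637, [477.4, 158.1], [90.0, 82.1], 7.2, np.float64(124.7)]
now [0.4715 0.1574 0.066  0.115 ] t 39.3 w 0.0578 gf 11.999721676111221 tilt [3.141e+00 1.000e-03]
[0.54 0.25 0.06 0.11] -> [0.3932, -0.4206, 0.0298] 0.0008
[0.5925 0.3178 0.02   0.105 ] -> [0.2981, -0.3081, 0.2] 0.0008
[ 0.5925  0.3178 -0.033   0.105 ] -> [0.0, 0.0, 0.265] -0.0
```

Request:
carry_out --motion '[[[0.05,-0.05,0],0],[[0.13,-0.14,0.01],0],[[0.23,-0.25,0.02],0.0008],[[0.33,-0.35,0.03],0.0008],[[0.38,-0.41,0.03],0.0008],[[0.393,-0.421,0.03],0.0008],[[0.393,-0.421,0.03],0.0008]]'

```text
time_s: 40.0
ee_pos: [0.5399, 0.25, 0.0598]
eef_rot: [3.141, 0.001, 0.11]
force: [-0.8, -0.5, 0.0]
grip_width: 0.0576
grip_force: 12.0
```

Request:
carry_out --motion '[[[0.05,-0.05,0.02],0],[[0.13,-0.13,0.05],0],[[0.21,-0.22,0.1],0.0008],[[0.27,-0.29,0.15],0.0008],[[0.298,-0.311,0.2],0.0008],[[0.298,-0.311,0.3],0.0008],[[0.298,-0.311,0.38],0.0008],[[0.298,-0.311,0.42],0.0008],[[0.298,-0.311,0.42],0.0008],[[0.298,-0.311,0.42],0.0008]]'

```text
time_s: 41.0
ee_pos: [0.5931, 0.3185, -0.0225]
eef_rot: [-3.141, -0.001, 0.105]
force: [-0.3, -0.6, -0.4]
grip_width: 0.058
grip_force: 12.0
```

```bash
python3 mv.py now .592,.3185,-.033,.105
```

```text
now [ 0.5931  0.3185 -0.0225  0.1048] t 41.0 w 0.058 gf 11.999746263027191 tilt [-3.141e+00 -1.000e-03]
[ 0.592   0.3185 -0.033   0.105 ] -> [-0.0054, -0.0008, 0.0523] -0.0
```

Request:
carry_out --motion '[[[0,0,0.02],0],[[0,0,0.04],0],[[0,0,0.052],0],[[0,0,0.053],0],[[0,0,0.053],0]]'

```text
time_s: 41.5
ee_pos: [0.5929, 0.3186, -0.0334]
eef_rot: [-3.142, -0.0, 0.105]
force: [-1.3, -1.0, 4.1]
grip_width: 0.0583
grip_force: 12.0
```

Request:
carry_out --motion '[[[0,0,0],0],[[0,0,0],0],[[0,0,0],0],[[0,0,0],0],[[0,0,-0.03],0],[[0,0,-0.1],0],[[0,0,-0.25],0],[[0,0,-0.4],0],[[0,0,-0.6],0],[[0,0,-0.75],0],[[0,0,-0.75],0]]' --hand -1

```text
time_s: 42.6
ee_pos: [0.5947, 0.3195, 0.1228]
eef_rot: [-3.139, -0.008, 0.105]
force: [-0.0, 0.4, 0.0]
grip_width: 0.0938
grip_force: 0.0
```

Request:
carry_out --motion '[[[-0.1,0,0],0],[[-0.25,0,0],0],[[-0.45,0,0],0],[[-0.65,0,0],0],[[-0.85,0,0],0],[[-0.97,0,0],0],[[-1,0,0],0],[[-1,0,0],0]]'

```text
time_s: 43.4
ee_pos: [0.394, 0.2978, 0.1167]
eef_rot: [-3.141, -0.001, 0.106]
force: [0.6, -0.4, 0.7]
grip_width: 0.094
grip_force: 0.0
```

```bash
python3 - <<'E'
from fit import *
p,d=avg("top");P=cloud("top",d);g=p.max(2)>90
cv2.imwrite("pics/t2.png",cv2.resize(p[100:330,110:440],None,fx=2.4,fy=2.4,interpolation=cv2.INTER_CUBIC))
for n,c,r,a,b in (("timer",(.63,-.01),.06,.022,.06),("sqmat+",(.63,-.01),.08,-.01,.06),("tray",(.596,.319),.07,.015,.04),("long+",(.596,.319),.09,-.01,.06),("rack",(.61,-.318),.05,.03,.05),("bar",(.629,-.315),.1,.055,.08),("tape",(.745,-.154),.05,.012,.03),("dropper",(.448,-.156),.03,.02,.08)):
    try: print(n,rect(P,c,r,a,b,g))
    except Exception as x: print(n,x)
E
```

```text
timer [393, [629.6, -11.7], [56.9, 57.4], 2.3, np.float64(32.9)]
sqmat+ [956, [628.6, -10.3], [92.3, 90.9], 2.2, np.float64(4.5)]
tray [193, [597.4, 316.8], [99.6, 59.2], 6.0, np.float64(25.2)]
long+ [1306, [593.7, 317.7], [131.1, 86.0], 6.0, np.float64(3.6)]
rack [415, [615.9, -317.9], [57.2, 58.0], 6.7, np.float64(41.4)]
bar [316, [651.2, -314.3], [23.0, 116.4], 6.4, np.float64(59.8)]
tape [269, [746.8, -153.0], [65.0, 63.2], -5.9, np.float64(18.5)]
dropper [52, [449.5, -155.9], [19.5, 16.3], 41.0, np.float64(46.0)]
```

View pics/t2.png

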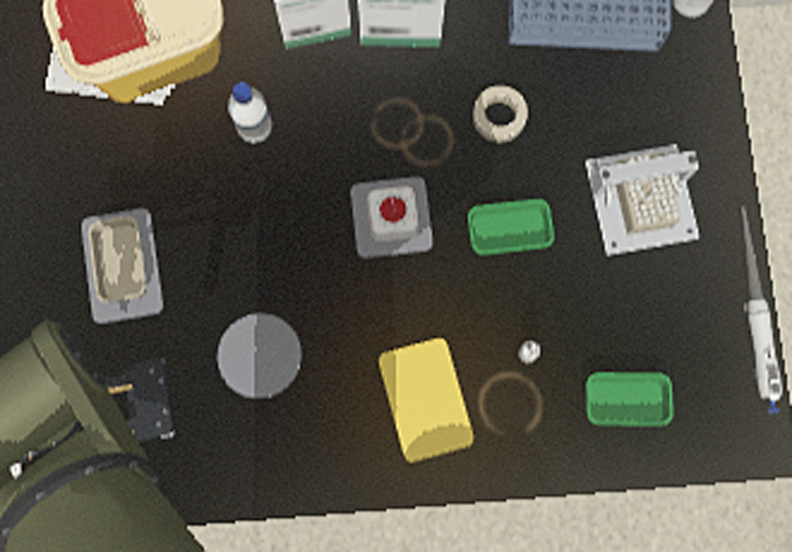

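The picture shows the rack in the dock at (652,205), the timer centred on the square mat at (392,212) and the tray centred on the long mat at (121,262). The tape measures where it was, and the dropper and bottle look unmoved. The offsets are within about 4 mm, so I'm handing in.

```bash
python3 -c "
from station import ctrl
print(ctrl.hand_in())"
```

```text
the job is handed in; nothing more can be done
None
```

I handed the job in at about 44 s: the rack is home in the dock, and the timer and tray are centred on their mats to within about 4 mm; no verdict was returned.

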